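# Reload specimen pots into the analyser carrier in reverse order

### The job

Move the four specimen pots (purple, red, yellow and green lids) from the white rack into the blue analyser carrier in reverse order: the pot at the white rack's black end goes into the carrier's well farthest from its own black end, the next one beside it, and so on, until the pot that was farthest from the white rack's black end stands next to the carrier's black end. Keep the pots upright, set each one down in its well rather than dropping it, and leave all four standing flat on the well floors.

Things in the scene. Friction and masses are not known exactly. Their poses are not given: they have to be found in the camera images.
- white_rack: White bench rack the pots start on, fixed: a 250 x 70 mm plate, 12 mm high, lying flat on the bench, plus a black end block (34 mm high) at its +x end, the 'black end'. Origin: centre of the plate's underside, on the bench; x runs along the row towards the black end, z up. Its four places lie at x = -90, -30, +30, +90 mm, y = 0; each carries one coloured insert.
- blue_carrier: Blue analyser carrier, fixed and empty at the start: a 244 x 64 mm tray, 25 mm high, walls 4 mm, floor 4 mm above the bench, divided into four open 56 x 56 mm wells in a row, with a black end block (34 mm high) at its +x end, the 'black end'. Origin: centre of its underside, on the bench; x runs along the row towards the black end, z up. Well centres: x = -90, -30, +30, +90 mm, y = 0.
- purple_pot: Loose, closed specimen pot with a purple lid, at the start upright in the purple insert: white body 35 mm in diameter and 56 mm high, lid 40 mm in diameter and 16 mm high on top (72 mm in all), 40 to 80 g. Origin: centre of its underside; z up its axis. Grip it across the lid from above.
- purple_insert: Purple square open insert fixed on one of the four places of the white rack, marking where the purple pot began: 58 x 58 mm, 22 mm high, walls and floor 3 mm, rim 34 mm above the bench. Origin: centre of its underside, 12 mm above the bench; axes as the white rack's.
- red_pot: Loose, closed specimen pot with a red lid, at the start upright in the red insert: white body 35 mm in diameter and 56 mm high, lid 40 mm in diameter and 16 mm high on top (72 mm in all), 40 to 80 g. Origin: centre of its underside; z up its axis. Grip it across the lid from above.
- red_insert: Red square open insert fixed on one of the four places of the white rack, marking where the red pot began: 58 x 58 mm, 22 mm high, walls and floor 3 mm, rim 34 mm above the bench. Origin: centre of its underside, 12 mm above the bench; axes as the white rack's.
- yellow_pot: Loose, closed specimen pot with a yellow lid, at the start upright in the yellow insert: white body 35 mm in diameter and 56 mm high, lid 40 mm in diameter and 16 mm high on top (72 mm in all), 40 to 80 g. Origin: centre of its underside; z up its axis. Grip it across the lid from above.
- yellow_insert: Yellow square open insert fixed on one of the four places of the white rack, marking where the yellow pot began: 58 x 58 mm, 22 mm high, walls and floor 3 mm, rim 34 mm above the bench. Origin: centre of its underside, 12 mm above the bench; axes as the white rack's.
- green_pot: Loose, closed specimen pot with a green lid, at the start upright in the green insert: white body 35 mm in diameter and 56 mm high, lid 40 mm in diameter and 16 mm high on top (72 mm in all), 40 to 80 g. Origin: centre of its underside; z up its axis. Grip it across the lid from above.
- green_insert: Green square open insert fixed on one of the four places of the white rack, marking where the green pot began: 58 x 58 mm, 22 mm high, walls and floor 3 mm, rim 34 mm above the bench. Origin: centre of its underside, 12 mm above the bench; axes as the white rack's.
Things that resemble listed ones, but are neither listed nor needed, are in the scene too. Leave any pink look-alike of the green_pot alone. What is shaped like the yellow_pot but pink is not meant.

How it is judged:
By the outcome, as a careful person would: the job done as asked, in the order asked, and still so for the second after the job is handed in, with the robot touching nothing.
It also fails if it takes over 96 s, if anything falls off the work surface, if the arm or the gripper's body presses on something with over 40 N, if the wrist force passes 120 N, or if a joint passes its speed limit or range.

### The arm

A 6-joint arm with a two-finger parallel gripper is mounted at the origin on the work surface. World frame = base frame: x ahead of the robot, y to its left, z up, the work surface at z = 0. Lengths are in m, angles in rad, forces in N, time in s.
With the tool pointing down it reaches from about 0.425 to 0.95 m from the base axis. Payload 3.5 kg.
Tool frame: the origin (TCP) lies between the finger pads; the fingertips stand 19 mm ahead of it and the grasp point (between the pads) is the TCP; z points along the fingers, y is the line along which they close (so a half turn about z gives the same grasp; the last joint's range is limited). The gripper opens to 85 mm and grips with 20 to 120 N. Pads are 22 mm wide; open, the fingers measure 114 mm over their backs; the gripper's body (76 mm by 85 mm) begins 54 mm behind the grasp point. The pads swing forward as they close: fully open they stand 13 mm farther back than shut.
Start: joints at [-1.286, 0.286, 1.577, -0, 1.279, -0.15], TCP at [0.284, -0.612, 0.25] pointing down, gripper open.
Joint ranges: [-2.77, 2.77], [-0.9, 2.22], [0.21, 2.48], [-1.53, 4.67], [0.24, 2.81], [-2.84, 2.84]. Speed limits (rad/s): [2.79, 2.79, 3.14, 3.14, 3.14, 3.14].

### API

Orientations are given as a unit quaternion [x, y, z, w].
In Python, from plant import get_state, cams, ctrl gives the robot as it stands. The module is installed in compiled form; this text tells all that it offers.
- The arm moves only by the tool jog_arm, never from a script. Its argument "deltas" is text: rows parted by semicolons, each of 6 numbers parted by spaces: the shift along the world's x, y, z normalised to -1 to 1, where 1 is 0.02 m, then the turn, a rotation vector about the world's x, y, z normalised to -1 to 1, where 1 is 0.1 rad. In form: x y z ax ay az; .... A call has 1 to 20 rows; each row shifts and turns the commanded pose from where the row before left it; what a row does not reach is not made up. A row lasts 1/8 s, in which the tool goes at most 62.5 mm and 10.7 degrees, less where a joint would pass 70% of its speed; a pose out of reach is approached as far as the arm can. A call with a number of a shift or a turn outside -1 to 1 is refused whole. A call with a gripper value outside its range is refused whole. "gripper" is the opening, from 0 (shut) to 1 (fully open), set as the call begins (left out, the last holds). The fingers move at their own pace and stop on an object; "squeeze" is the grip in N (left out, the last holds). Time passes only in rows, so rows that do not move let the fingers close. It gives the time, the measured TCP pose, the force, the opening and the grip force at its end, in the units of the state.
- get_state(): the state, without advancing time (a new reading comes with each control period).
- cams.read_camera(name): name is "scene" or "top"; returns a dict with "color" (420x560x3 uint8, blue, green, red), "vfov" (degrees; the focal length in pixels is half the picture's height over the tangent of half this angle, whatever the lens; pixels are square), "cx", "cy" (the principal point, pixels), "rvec" (rotation vector, rad) and "tvec" (3), from world to camera coordinates, as OpenCV has them. Camera axes: x right, y down, z forward; pixel columns grow to the right and rows downward; lengths in m; the calibration is good to about 2 mm. A picture is of the moment at which its call begins. There is no depth.
- ctrl.sign_off(): hands the job in; it is judged then, once.
The state is a dict: "time": time; "qpos": joint angles; "dq": joint speeds; "joint_efforts": joint torques, N m; "eef_pos": TCP position; "tcp_rot": TCP orientation; "contact_force": force on the tool from outside, world axes, zero at the start; "wrist_torque": the same for the moment, N m; "opening": opening from 0.0 (shut) to 1.0 (fully open); "finger_force": force on a finger pad.
Only numpy, scipy, OpenCV 4.12 (cv2) and the standard library are available. Lean on these libraries where they do the work, as an engineer would, in place of code of your own. Each camera call takes 0.05 s, during which the arm holds its last target. There are 200 camera calls.

## Working session

There is one attempt and no reset: what is moved stays moved. The work goes in short steps, Python scripts to look and compute and a tool call to move; the robot and the scene stay as the last step left them, time stands still between calls to the robot, and variables do not carry over. Pictures are saved under pics/ and viewed, at most 14 in all, crops included, and the job is handed in when it is done.

Besides the shell and the picture viewer there is one more tool, called after ">>>" as name(argument=value, ...), one argument or row to a line, values as JSON. jog_arm: Moves the arm, as the interface text tells. Its arguments: {"type":"object","properties":{"deltas":{"type":"string"},"gripper":{"type":"number"},"squeeze":{"type":"number"}},"required":["deltas"]}

```bash
mkdir -p pics
cat > h.py <<'E'
import numpy as np, cv2
from plant import get_state, cams, ctrl
def cam(n):
    c=cams.read_camera(n); im=np.asarray(c["color"]); f=im.shape[0]/2/np.tan(np.radians(c["vfov"])/2)
    K=np.array([[f,0,c["cx"]],[0,f,c["cy"]],[0,0,1]]); R=cv2.Rodrigues(np.array(c["rvec"],float))[0]
    return im,K,R,np.array(c["tvec"],float).ravel()
def ray(px,z,K,R,t):
    d=R.T@np.linalg.inv(K)@np.array([px[0],px[1],1.]); o=-R.T@t
    return o+d*(z-o[2])/d[2]
E
python3 - <<'E'
from h import *
for n in("scene","top"):
    im,K,R,t=cam(n); cv2.imwrite(f"pics/{n}0.png",im); print(n,K[0,0],-R.T@t,R[2])
print(get_state())
E
```

```text
scene 481.1477172888519 [0.94562978 0.42027166 0.76528104] [-0.43097151 -0.4479899  -0.7833062 ]
top 463.8970044555279 [ 0.32332424 -0.00641081  1.00971334] [ 0.23140642  0.011208   -0.9727926 ]
{'time': 0.1, 'qpos': array([-1.28601950e+00,  2.87130464e-01,  1.57798772e+00, -1.71345714e-05,
        1.27861094e+00, -1.50032756e-01]), 'dq': array([-0.00088312, -0.00231416, -0.0038694 ,  0.0004372 ,  0.00036662,
        0.00030621]), 'joint_efforts': array([ 1.59077466e-03, -4.07293439e+01, -2.93699312e+01, -1.06765951e-04,
        3.40567443e-03,  9.84590649e-07]), 'eef_pos': array([ 0.28418584, -0.61166745,  0.24907307]), 'tcp_rot': array([ 9.76459423e-01,  2.15698527e-01, -8.00976692e-05, -1.06525954e-03]), 'contact_force': array([ 0.92496192,  0.5617257 , -0.67083881]), 'wrist_torque': array([0.02257117, 0.04296944, 0.01957998]), 'finger_force': 0.0, 'opening': 0.9977523401376455}
```

View pics/scene0.png

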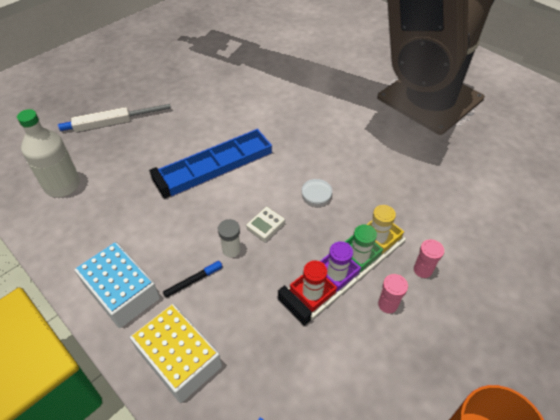

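View pics/top0.png

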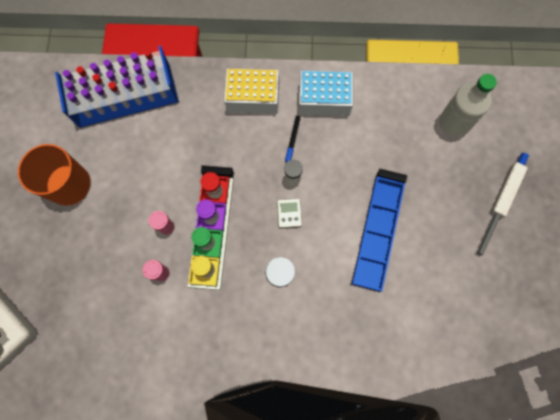

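The pictures show, from the black end: red, purple, green, yellow. In "top" the rack runs from (215,170) to (205,285) and the carrier from (392,175) to (368,288). Next I'll zoom in on both.

Run:
```python
import cv2,numpy as np
a=cv2.imread("pics/top0.png"); b=cv2.imread("pics/scene0.png")
c1=cv2.resize(a[160:300,140:260],None,fx=4,fy=4,interpolation=2); c2=cv2.resize(a[160:300,340:420],None,fx=4,fy=4,interpolation=2)
cv2.imwrite("pics/z1.png",np.hstack([c1,c2]))
```

```text
(no output)
```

View pics/z1.png

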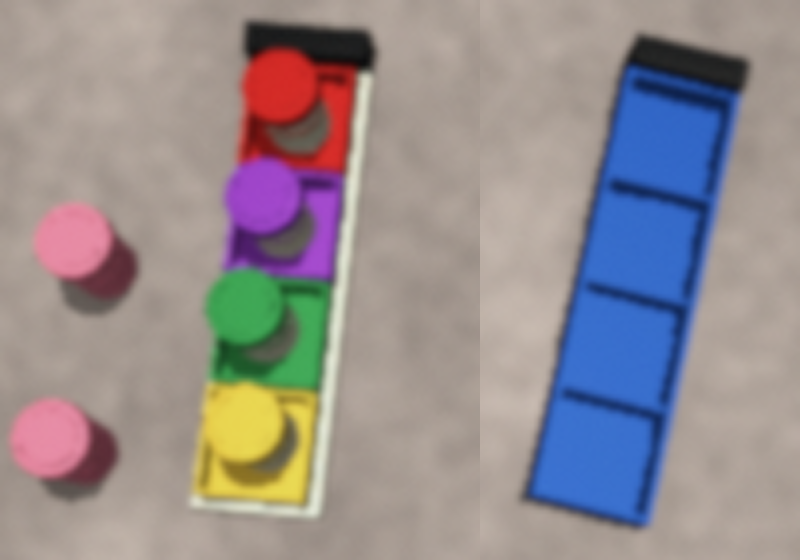

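```bash
cat > m.py <<'E'
from h import *
def hull(mask):
    cs=cv2.findContours(mask,cv2.RETR_EXTERNAL,cv2.CHAIN_APPROX_NONE)[0]
    return max(cs,key=cv2.contourArea)
def circles(im,K,R,t,x0,x1,y0,y1,z):
    up=cv2.resize(im[y0:y1,x0:x1],None,fx=4,fy=4,interpolation=2)
    g=np.max(np.stack([cv2.medianBlur(c,5) for c in cv2.split(up)]),0) 
    out=[]
    for ch in list(cv2.split(up))+[cv2.cvtColor(up,cv2.COLOR_BGR2GRAY)]:
        c=cv2.HoughCircles(ch,cv2.HOUGH_GRADIENT,1,80,param1=80,param2=14,minRadius=35,maxRadius=44)
        if c is not None: out+= [(x/4+x0-.375,y/4+y0-.375,r/4) for x,y,r in c[0]]
    return out
E
python3 - <<'E'
from m import *
im,K,R,t=cam("top")
cs=circles(im,K,R,t,140,260,160,300,.087)
man=dict(red=(281,86),purple=(264,195),green=(245,307),yellow=(244,425))
for k,(u,v) in man.items():
    p=(u/4+140-.4,v/4+160-.4)
    near=[c for c in cs if np.hypot(c[0]-p[0],c[1]-p[1])<3]
    print(k,np.round(p,1),ray(p,.087,K,R,t).round(4),[tuple(ray(c[:2],.087,K,R,t).round(3)[:2])+(round(c[2],1),) for c in near])
hsv=cv2.cvtColor(im,cv2.COLOR_BGR2HSV); m=cv2.inRange(hsv,(100,120,110),(125,255,255)); m[:, :340]=0; m[:,420:]=0;m[:160]=0
c=hull(cv2.morphologyEx(m,cv2.MORPH_CLOSE,np.ones((5,5))))
b=cv2.boxPoints(cv2.minAreaRect(c)); W=np.array([ray(p,.025,K,R,t) for p in b]); print("carrier",b.round(1).tolist(),W.round(4).tolist(),[np.linalg.norm(W[i]-W[i-1]).round(4) for i in range(4)],W.mean(0))
# manual rim corners & rack plate corners (zoom view), black blocks
def z(u,v,h,x0=140): return ray((u/4+x0-.4,v/4+160-.4),h,K,R,t)
print("carrier rim far corners",z(527,497,.025,220),z(645,524,.025,220),"black end",z(640,36,.034,220),z(748,60,.034,220))
print("rack far", z(190,505,.012),z(318,517,.012),"black",z(247,22,.034),z(372,35,.034))
for k,uv in dict(y=[(207,385),(320,392),(192,495),(306,506)],g=[(330,283),(318,390)],p=[(344,172),(333,280)],r=[(357,66),(346,172)]).items(): print(k,[z(*q,.034)[:2].round(4).tolist() for q in uv])
# dividers: tops
for uv in [(612,184),(705,204),(588,287),(683,308),(564,391),(660,412)]: print(z(*uv,.025,220)[:2].round(4))
E
```

```text
red [209.8 181.1] [0.6107 0.1698 0.087 ] [(np.float64(0.612), np.float64(0.17), np.float32(8.9))]
purple [205.6 208.4] [0.5519 0.1743 0.087 ] [(np.float64(0.553), np.float64(0.177), np.float32(10.0)), (np.float64(0.551), np.float64(0.174), np.float32(10.0)), (np.float64(0.553), np.float64(0.176), np.float32(10.0)), (np.float64(0.552), np.float64(0.176), np.float32(9.1))]
green [200.8 236.4] [0.4933 0.1794 0.087 ] [(np.float64(0.495), np.float64(0.181), np.float32(10.0)), (np.float64(0.492), np.float64(0.179), np.float32(10.0))]
yellow [200.6 265.8] [0.4335 0.1753 0.087 ] [(np.float64(0.434), np.float64(0.175), np.float32(9.4)), (np.float64(0.435), np.float64(0.177), np.float32(10.0)), (np.float64(0.435), np.float64(0.176), np.float32(9.7))]
carrier [[351.20001220703125, 284.3999938964844], [375.8999938964844, 176.10000610351562], [405.79998779296875, 182.89999389648438], [381.1000061035156, 291.20001220703125]] [[0.4128, -0.1329, 0.025], [0.6541, -0.1869, 0.025], [0.6405, -0.253, 0.025], [0.4007, -0.1957, 0.025]] [np.float64(0.0639), np.float64(0.2473), np.float64(0.0675), np.float64(0.2465)] [ 0.52700023 -0.19212599  0.025     ]
carrier rim far corners [ 0.41385024 -0.1331579   0.025     ] [ 0.40188873 -0.19507431  0.025     ] black end [ 0.66865611 -0.19371089  0.034     ] [ 0.65668635 -0.25305591  0.034     ]
rack far [0.39880348 0.21550573 0.012     ] [0.39481158 0.14674717 0.012     ] black [0.66364927 0.20157807 0.034     ] [0.65837447 0.13171187 0.034     ]
y [[0.4604, 0.207], [0.4587, 0.1468], [0.4023, 0.21], [0.3987, 0.15]]
g [[0.5176, 0.1455], [0.4597, 0.148]]
p [[0.5794, 0.1421], [0.5193, 0.144]]
r [[0.6401, 0.1389], [0.5795, 0.141]]
[ 0.5858 -0.1792]
[ 0.5762 -0.2298]
[ 0.5278 -0.1658]
[ 0.518  -0.2169]
[ 0.4707 -0.1527]
[ 0.4612 -0.2037]
```

Run:
```python
from m import *
im,K,R,t=cam("scene")
def dot(P,c=(255,255,255)):
    q=K@(R@np.array(P)+t); q=q[:2]/q[2]*3; v=(int(q[0]-140*3+1),int(q[1]-125*3+1)); return v
up=cv2.resize(im[125:325,140:410],None,fx=2.96,fy=3,interpolation=2)
up=cv2.resize(im[125:325,140:406],None,fx=3,fy=3,interpolation=2)
for p in [(.611,.170),(.552,.1752),(.4938,.180),(.4345,.1757)]:
    for a in np.arange(0,6.3,.52): cv2.circle(up,dot((p[0]+.02*np.cos(a),p[1]+.02*np.sin(a),.087)),1,(255,255,255),-1)
for p in [(.4383,-.1713),(.4968,-.1848),(.5552,-.1982),(.6137,-.2117)]:
    c,s=np.cos(-.226),np.sin(-.226)
    for a,b in [(1,1),(1,-1),(-1,-1),(-1,1)]: cv2.circle(up,dot((p[0]+.028*(c*a-s*b),p[1]+.028*(s*a+c*b),.025)),2,(0,255,255),-1)
cv2.imwrite("pics/s1.png",up)
```

```text
(no output)
```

View pics/s1.png

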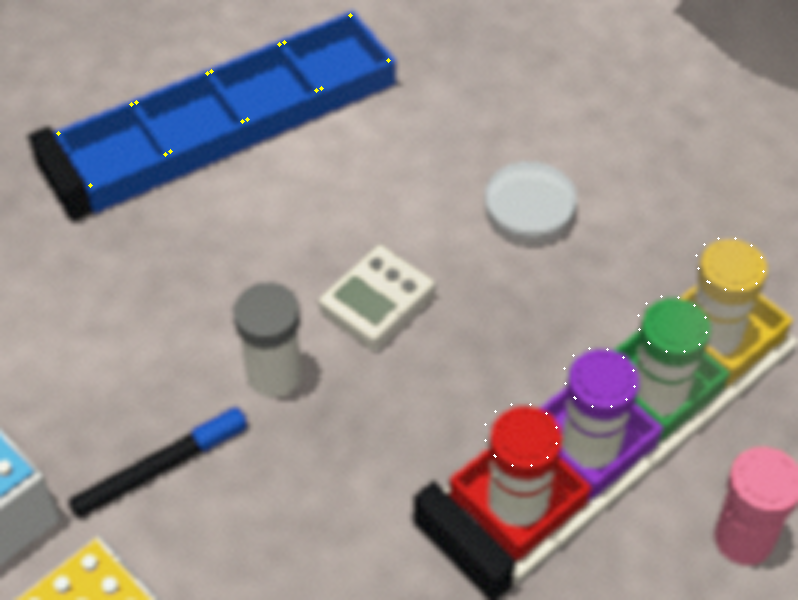

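Both views agree: the lid circles and well corners land within about 1 px in the scene view. Moving to red.

>>> jog_arm(
  deltas=".4 .9 0 0 0 -.12;.4 .98 0 0 0 -.12;.4 .98 0 0 0 -.12;.4 .98 0 0 0 -.12;.4 .98 0 0 0 -.12;.4 .98 0 0 0 -.12;.4 .98 0 0 0 -.12;.4 .98 0 0 0 -.12;.4 .98 0 0 0 -.12;.4 .98 0 0 0 -.12;.4 .98 0 0 0 -.12;.4 .98 0 0 0 -.12;.4 .98 0 0 0 -.12;.4 .98 0 0 0 -.12;.4 .98 0 0 0 -.12;.4 .98 0 0 0 -.12;.4 .98 0 0 0 -.12;.4 .98 0 0 0 -.12;.4 .98 0 0 0 -.12;.4 .98 0 0 0 -.12",
  gripper=0.85,
  squeeze=40,
)

```text
time: 2.7
eef_pos: [0.4445, -0.2204, 0.2504]
tcp_rot: [0.995, 0.097, 0.0, 0.0]
contact_force: [0.1, -0.1, -0.0]
opening: 0.849
finger_force: 0.0
```

>>> jog_arm(
  deltas=".42 .98 0 0 0 -.12;.42 .98 0 0 0 -.12;.42 .98 0 0 0 -.12;.42 .98 0 0 0 -.12;.42 .98 0 0 0 -.12;.42 .98 0 0 0 -.12;.42 .98 0 0 0 -.12;.42 .98 0 0 0 -.12;.42 .98 0 0 0 -.12;.42 .98 -.3 0 0 -.12;.42 .98 -.4 0 0 -.12;.42 .98 -.4 0 0 -.12;.42 .98 -.4 0 0 -.12;.42 .98 -.4 0 0 -.12;.42 .98 -.4 0 0 -.12;.42 .98 -.4 0 0 -.12;.42 .98 -.4 0 0 -.12;.42 .98 -.4 0 0 -.12;.42 .98 -.4 0 0 -.12;.36 .9 -.4 0 0 -.12",
)

```text
time: 5.2
eef_pos: [0.6109, 0.1699, 0.1642]
tcp_rot: [1.0, -0.023, 0.0, -0.0]
contact_force: [-0.3, 0.4, -0.6]
opening: 0.852
finger_force: 0.0
```

>>> jog_arm(
  deltas="0 0 -.9 0 0 0;0 0 -.9 0 0 0;0 0 -.9 0 0 0;0 0 -.8 0 0 0;0 0 -.5 0 0 0;0 0 -.25 0 0 0;0 0 0 0 0 0",
)

```text
time: 6.08
eef_pos: [0.6112, 0.1686, 0.0792]
tcp_rot: [1.0, -0.023, -0.0, 0.0]
contact_force: [-1.4, -0.7, 0.6]
opening: 0.855
finger_force: 0.0
```

>>> jog_arm(
  deltas="0 0 0 0 0 0;0 0 0 0 0 0;0 0 0 0 0 0;0 0 0 0 0 0;0 0 0 0 0 0;0 0 0 0 0 0",
  gripper=0,
)

```text
time: 6.82
eef_pos: [0.6118, 0.1688, 0.0803]
tcp_rot: [1.0, -0.023, 0.001, -0.0]
contact_force: [-1.1, 1.0, 4.9]
opening: 0.457
finger_force: 40.2
```

>>> jog_arm(
  deltas="0 0 .5 0 0 0;0 0 .9 0 0 0;0 0 1 0 0 0;0 0 1 0 0 0;0 0 1 0 0 0;0 0 1 0 0 0;-.25 -.5 .6 0 0 -.1;-.48 -.94 0 0 0 -.1;-.48 -.94 0 0 0 -.1;-.48 -.94 0 0 0 -.1;-.48 -.94 0 0 0 -.1;-.48 -.94 0 0 0 -.1;-.48 -.94 0 0 0 -.1;-.48 -.94 0 0 0 -.1;-.48 -.94 0 0 0 -.1;-.48 -.94 0 0 0 -.1;-.48 -.94 0 0 0 -.1;-.48 -.94 0 0 0 -.1;-.48 -.94 0 0 0 -.1;-.48 -.94 0 0 0 -.1",
)

```text
time: 9.32
eef_pos: [0.4806, -0.0869, 0.1994]
tcp_rot: [0.996, -0.093, 0.0, 0.0]
contact_force: [0.6, 0.1, -0.5]
opening: 0.455
finger_force: 40.2
```

>>> jog_arm(
  deltas="-.42 -.84 0 0 0 -.1;-.42 -.84 0 0 0 -.1;-.42 -.84 0 0 0 -.1;-.42 -.84 0 0 0 -.1;-.42 -.84 0 0 0 0;0 0 -.6 0 0 0;0 0 -1 0 0 0;0 0 -1 0 0 0;0 0 -1 0 0 0;0 0 -1 0 0 0;0 0 -.8 0 0 0;0 0 -.5 0 0 0;0 0 -.2 0 0 0;0 0 -.1 0 0 0;0 0 0 0 0 0",
)

```text
time: 11.2
eef_pos: [0.4397, -0.17, 0.0757]
tcp_rot: [0.994, -0.112, 0.0, 0.0]
contact_force: [-1.7, 0.2, -0.2]
opening: 0.455
finger_force: 40.3
```

>>> jog_arm(
  deltas="0 0 -.12 0 0 0;0 0 -.1 0 0 0;0 0 -.08 0 0 0;0 0 0 0 0 0",
)

```text
time: 11.7
eef_pos: [0.4394, -0.1698, 0.0694]
tcp_rot: [0.994, -0.112, 0.0, -0.0]
contact_force: [0.7, -0.2, -0.4]
opening: 0.451
finger_force: 40.3
```

>>> jog_arm(
  deltas="0 0 -.05 0 0 0;0 0 0 0 0 0",
)

```text
time: 11.95
eef_pos: [0.4399, -0.17, 0.0693]
tcp_rot: [0.994, -0.112, 0.0, 0.0]
contact_force: [-0.6, 1.3, 5.0]
opening: 0.452
finger_force: 40.8
```

Contact with the floor (5 N). Releasing.

>>> jog_arm(
  deltas="0 0 0 0 0 0;0 0 0 0 0 0;0 0 0 0 0 0;0 0 0 0 0 0",
  gripper=0.85,
)

```text
time: 12.45
eef_pos: [0.4392, -0.1697, 0.0682]
tcp_rot: [0.994, -0.112, -0.0, -0.0]
contact_force: [-0.4, -0.1, -0.6]
opening: 0.845
finger_force: 0.0
```

>>> jog_arm(
  deltas="0 0 .4 0 0 0;0 0 1 0 0 0;0 0 1 0 0 0;0 0 1 0 0 0;0 0 1 0 0 0;0 0 .6 0 0 0;.3 .9 0 0 0 .1;.3 .98 0 0 0 .1;.3 .98 0 0 0 .1;.3 .98 0 0 0 .1;.3 .98 0 0 0 .1;.3 .98 0 0 0 .1;.3 .98 0 0 0 .1;.3 .98 0 0 0 .1;.3 .98 0 0 0 .1;.3 .98 0 0 0 .1;.3 .98 0 0 0 .1;.3 .98 0 0 0 .1;.3 .98 0 0 0 .1;.3 .98 0 0 0 .1",
)

```text
time: 14.95
eef_pos: [0.5233, 0.1037, 0.1682]
tcp_rot: [0.999, -0.042, -0.0, 0.0]
contact_force: [-0.0, -0.6, -0.7]
opening: 0.849
finger_force: 0.0
```

Run:
```python
from m import *
im,K,R,t=cam("scene"); im2,*_=cam("top")
cv2.imwrite("pics/p1.png",np.hstack([cv2.resize(im[120:260,140:290],None,fx=2.6,fy=2.6),cv2.resize(im2[160:300,280:420],None,fx=2.6,fy=2.6)]))
```

```text
(no output)
```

View pics/p1.png

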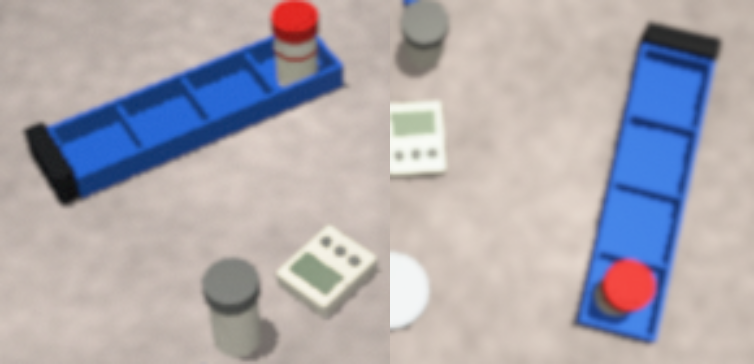

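Red stands upright in the far well. Next is purple.

>>> jog_arm(
  deltas=".36 .9 0 0 0 .1;.36 .9 0 0 0 .1;.36 .9 0 0 0 .1;.35 .87 0 0 0 .1;0 0 -.5 0 0 0;0 0 -.9 0 0 0;0 0 -.9 0 0 0;0 0 -.9 0 0 0;0 0 -.7 0 0 0;0 0 -.4 0 0 0;0 0 -.16 0 0 0;0 0 0 0 0 0",
)

```text
time: 16.55
eef_pos: [0.5522, 0.1745, 0.0794]
tcp_rot: [1.0, -0.023, 0.0, -0.0]
contact_force: [-0.2, -0.4, -0.3]
opening: 0.854
finger_force: 0.0
```

>>> jog_arm(
  deltas="0 0 0 0 0 0;0 0 0 0 0 0;0 0 0 0 0 0;0 0 0 0 0 0;0 0 0 0 0 0;0 0 0 0 0 0",
  gripper=0,
)

```text
time: 17.3
eef_pos: [0.5526, 0.1746, 0.0799]
tcp_rot: [1.0, -0.023, 0.001, -0.0]
contact_force: [-0.6, -0.5, 5.6]
opening: 0.453
finger_force: 40.2
```

>>> jog_arm(
  deltas="0 0 .5 0 0 0;0 0 .9 0 0 0;0 0 1 0 0 0;0 0 1 0 0 0;0 0 1 0 0 0;0 0 1 0 0 0;-.08 -.5 .6 0 0 -.1;-.15 -.95 0 0 0 -.1;-.15 -.95 0 0 0 -.1;-.15 -.95 0 0 0 -.1;-.15 -.95 0 0 0 -.1;-.15 -.95 0 0 0 -.1;-.15 -.95 0 0 0 -.1;-.15 -.95 0 0 0 -.1;-.15 -.95 0 0 0 -.1;-.15 -.95 0 0 0 -.1;-.15 -.95 0 0 0 -.1;-.15 -.95 0 0 0 -.1;-.15 -.95 0 0 0 -.1;-.15 -.95 0 0 0 -.1",
)

```text
time: 19.8
eef_pos: [0.5111, -0.0838, 0.1991]
tcp_rot: [0.996, -0.093, 0.0, -0.0]
contact_force: [-0.1, 0.3, 0.1]
opening: 0.453
finger_force: 40.3
```

>>> jog_arm(
  deltas="-.12 -.84 0 0 0 -.1;-.12 -.84 0 0 0 -.1;-.12 -.84 0 0 0 -.1;-.12 -.84 0 0 0 -.1;-.12 -.84 0 0 0 0;-.1 -.84 0 0 0 0;0 0 -.6 0 0 0;0 0 -1 0 0 0;0 0 -1 0 0 0;0 0 -1 0 0 0;0 0 -1 0 0 0;0 0 -.9 0 0 0;0 0 -.5 0 0 0;0 0 -.2 0 0 0;0 0 -.12 0 0 0;0 0 0 0 0 0",
)

```text
time: 21.8
eef_pos: [0.4977, -0.1836, 0.0732]
tcp_rot: [0.994, -0.112, 0.0, 0.0]
contact_force: [-0.8, 0.1, -0.7]
opening: 0.452
finger_force: 40.3
```

>>> jog_arm(
  deltas="0 0 -.08 0 0 0;0 0 -.05 0 0 0;0 0 0 0 0 0",
)

```text
time: 22.18
eef_pos: [0.4973, -0.1834, 0.0701]
tcp_rot: [0.994, -0.112, -0.0, -0.0]
contact_force: [0.2, 0.8, -0.7]
opening: 0.458
finger_force: 40.3
```

>>> jog_arm(
  deltas="0 0 -.05 0 0 0;0 0 -.04 0 0 0;0 0 0 0 0 0",
)

```text
time: 22.55
eef_pos: [0.4978, -0.1835, 0.069]
tcp_rot: [0.994, -0.112, 0.0, 0.0]
contact_force: [-1.1, -0.3, 4.2]
opening: 0.453
finger_force: 40.6
```

>>> jog_arm(
  deltas="0 0 0 0 0 0;0 0 0 0 0 0;0 0 0 0 0 0;0 0 0 0 0 0",
  gripper=0.85,
)

```text
time: 23.05
eef_pos: [0.4972, -0.1834, 0.0682]
tcp_rot: [0.994, -0.112, -0.0, -0.0]
contact_force: [0.6, 0.4, -0.2]
opening: 0.845
finger_force: 0.0
```

>>> jog_arm(
  deltas="0 0 .4 0 0 0;0 0 1 0 0 0;0 0 1 0 0 0;0 0 1 0 0 0;0 0 1 0 0 0;0 0 .6 0 0 0;0 .9 0 0 0 .1;0 .98 0 0 0 .1;0 .98 0 0 0 .1;0 .98 0 0 0 .1;0 .98 0 0 0 .1;0 .98 0 0 0 .1;0 .98 0 0 0 .1;0 .98 0 0 0 .1;0 .98 0 0 0 .1;0 .98 0 0 0 .1;0 .98 0 0 0 .1;0 .98 0 0 0 .1;0 .98 0 0 0 .1;0 .98 0 0 0 .1",
)

```text
time: 25.55
eef_pos: [0.4971, 0.0908, 0.1684]
tcp_rot: [0.999, -0.042, 0.0, -0.0]
contact_force: [0.5, -0.4, 0.2]
opening: 0.851
finger_force: 0.0
```

>>> jog_arm(
  deltas="-.04 .9 0 0 0 .1;-.04 .9 0 0 0 .1;-.04 .9 0 0 0 .1;-.04 .9 0 0 0 .1;0 .85 0 0 0 0;0 0 -.5 0 0 0;0 0 -.9 0 0 0;0 0 -.9 0 0 0;0 0 -.9 0 0 0;0 0 -.7 0 0 0;0 0 -.4 0 0 0;0 0 -.15 0 0 0;0 0 0 0 0 0",
)

```text
time: 27.18
eef_pos: [0.4944, 0.1785, 0.0796]
tcp_rot: [1.0, -0.023, 0.0, -0.0]
contact_force: [0.3, 0.3, 0.3]
opening: 0.849
finger_force: 0.0
```

>>> jog_arm(
  deltas="0 0 0 0 0 0;0 0 0 0 0 0;0 0 0 0 0 0;0 0 0 0 0 0;0 0 0 0 0 0;0 0 0 0 0 0",
  gripper=0,
)

```text
time: 27.92
eef_pos: [0.4948, 0.1786, 0.0801]
tcp_rot: [1.0, -0.023, 0.001, -0.0]
contact_force: [-0.4, 1.1, 5.6]
opening: 0.453
finger_force: 40.2
```

>>> jog_arm(
  deltas="0 0 .5 0 0 0;0 0 .9 0 0 0;0 0 1 0 0 0;0 0 1 0 0 0;0 0 1 0 0 0;0 0 1 0 0 0;.08 -.5 .6 0 0 -.1;.15 -.95 0 0 0 -.1;.15 -.95 0 0 0 -.1;.15 -.95 0 0 0 -.1;.15 -.95 0 0 0 -.1;.15 -.95 0 0 0 -.1;.15 -.95 0 0 0 -.1;.15 -.95 0 0 0 -.1;.15 -.95 0 0 0 -.1;.15 -.95 0 0 0 -.1;.15 -.95 0 0 0 -.1;.15 -.95 0 0 0 -.1;.15 -.95 0 0 0 -.1;.15 -.95 0 0 0 -.1",
)

```text
time: 30.42
eef_pos: [0.5349, -0.0799, 0.1993]
tcp_rot: [0.996, -0.093, -0.0, -0.0]
contact_force: [0.7, -0.0, -1.1]
opening: 0.451
finger_force: 40.3
```

>>> jog_arm(
  deltas=".14 -.86 0 0 0 -.1;.14 -.86 0 0 0 -.1;.14 -.86 0 0 0 -.1;.14 -.86 0 0 0 -.1;.14 -.86 0 0 0 0;.14 -.86 0 0 0 0;.14 -.75 0 0 0 0;0 0 -.6 0 0 0;0 0 -1 0 0 0;0 0 -1 0 0 0;0 0 -1 0 0 0;0 0 -1 0 0 0;0 0 -.9 0 0 0;0 0 -.5 0 0 0;0 0 -.2 0 0 0;0 0 -.12 0 0 0;0 0 0 0 0 0",
)

```text
time: 32.55
eef_pos: [0.5547, -0.197, 0.0734]
tcp_rot: [0.994, -0.112, 0.0, 0.0]
contact_force: [0.2, -0.6, -0.8]
opening: 0.453
finger_force: 40.3
```

>>> jog_arm(
  deltas="0 0 -.08 0 0 0;0 0 -.05 0 0 0;0 0 -.05 0 0 0;0 0 0 0 0 0",
)

```text
time: 33.05
eef_pos: [0.5544, -0.1968, 0.0693]
tcp_rot: [0.994, -0.112, 0.0, 0.0]
contact_force: [0.1, 0.7, -0.0]
opening: 0.45
finger_force: 40.3
```

>>> jog_arm(
  deltas="0 0 -.05 0 0 0;0 0 0 0 0 0",
)

```text
time: 33.3
eef_pos: [0.5548, -0.1969, 0.0692]
tcp_rot: [0.994, -0.112, 0.0, 0.0]
contact_force: [-1.2, 1.3, 4.2]
opening: 0.454
finger_force: 40.6
```

>>> jog_arm(
  deltas="0 0 0 0 0 0;0 0 0 0 0 0;0 0 0 0 0 0;0 0 0 0 0 0",
  gripper=0.85,
)

```text
time: 33.8
eef_pos: [0.5542, -0.1967, 0.0681]
tcp_rot: [0.994, -0.112, -0.0, -0.0]
contact_force: [0.2, 0.6, -0.9]
opening: 0.848
finger_force: 0.0
```

>>> jog_arm(
  deltas="0 0 .4 0 0 0;0 0 1 0 0 0;0 0 1 0 0 0;0 0 1 0 0 0;0 0 1 0 0 0;0 0 .6 0 0 0;-.3 .9 0 0 0 .1;-.31 .96 0 0 0 .1;-.31 .96 0 0 0 .1;-.31 .96 0 0 0 .1;-.31 .96 0 0 0 .1;-.31 .96 0 0 0 .1;-.31 .96 0 0 0 .1;-.31 .96 0 0 0 .1;-.31 .96 0 0 0 .1;-.31 .96 0 0 0 .1;-.31 .96 0 0 0 .1;-.31 .96 0 0 0 .1;-.31 .96 0 0 0 .1;-.31 .96 0 0 0 .1",
)

```text
time: 36.3
eef_pos: [0.4673, 0.0721, 0.1684]
tcp_rot: [0.999, -0.042, 0.0, -0.0]
contact_force: [1.1, 0.3, 0.8]
opening: 0.852
finger_force: 0.0
```

>>> jog_arm(
  deltas="-.27 .87 0 0 0 .1;-.27 .87 0 0 0 .1;-.27 .87 0 0 0 .1;-.27 .87 0 0 0 .1;-.27 .87 0 0 0 0;-.27 .87 0 0 0 0;0 0 -.5 0 0 0;0 0 -.9 0 0 0;0 0 -.9 0 0 0;0 0 -.9 0 0 0;0 0 -.7 0 0 0;0 0 -.4 0 0 0;0 0 -.15 0 0 0;0 0 0 0 0 0",
)

```text
time: 38.05
eef_pos: [0.4356, 0.1752, 0.0795]
tcp_rot: [1.0, -0.023, 0.0, -0.0]
contact_force: [0.4, 0.1, -1.0]
opening: 0.848
finger_force: 0.0
```

>>> jog_arm(
  deltas="0 0 0 0 0 0;0 0 0 0 0 0;0 0 0 0 0 0;0 0 0 0 0 0;0 0 0 0 0 0;0 0 0 0 0 0",
  gripper=0,
)

```text
time: 38.8
eef_pos: [0.436, 0.1754, 0.08]
tcp_rot: [1.0, -0.023, 0.001, -0.0]
contact_force: [-0.8, 0.1, 5.0]
opening: 0.455
finger_force: 40.2
```

>>> jog_arm(
  deltas="0 0 .5 0 0 0;0 0 .9 0 0 0;0 0 1 0 0 0;0 0 1 0 0 0;0 0 1 0 0 0;0 0 1 0 0 0;.23 -.5 .6 0 0 -.1;.43 -.94 0 0 0 -.1;.43 -.94 0 0 0 -.1;.43 -.94 0 0 0 -.1;.43 -.94 0 0 0 -.1;.43 -.94 0 0 0 -.1;.43 -.94 0 0 0 -.1;.43 -.94 0 0 0 -.1;.43 -.94 0 0 0 -.1;.43 -.94 0 0 0 -.1;.43 -.94 0 0 0 -.1;.43 -.94 0 0 0 -.1;.43 -.94 0 0 0 -.1;.43 -.94 0 0 0 -.1",
)

```text
time: 41.3
eef_pos: [0.5523, -0.0804, 0.1993]
tcp_rot: [0.996, -0.093, 0.0, -0.0]
contact_force: [0.6, -0.4, -0.3]
opening: 0.452
finger_force: 40.3
```

>>> jog_arm(
  deltas=".44 -.94 0 0 0 -.1;.44 -.94 0 0 0 -.1;.44 -.94 0 0 0 -.1;.44 -.94 0 0 0 -.1;.44 -.94 0 0 0 0;.44 -.94 0 0 0 0;.44 -.94 0 0 0 0;0 0 -.6 0 0 0;0 0 -1 0 0 0;0 0 -1 0 0 0;0 0 -1 0 0 0;0 0 -1 0 0 0;0 0 -.9 0 0 0;0 0 -.5 0 0 0;0 0 -.2 0 0 0;0 0 -.12 0 0 0;0 0 0 0 0 0",
)

```text
time: 43.42
eef_pos: [0.6137, -0.211, 0.0735]
tcp_rot: [0.994, -0.112, 0.001, 0.0]
contact_force: [0.9, 0.3, -0.9]
opening: 0.45
finger_force: 40.3
```

>>> jog_arm(
  deltas="0 0 -.08 0 0 0;0 0 -.05 0 0 0;0 0 -.05 0 0 0;0 0 -.04 0 0 0;0 0 0 0 0 0",
)

```text
time: 44.05
eef_pos: [0.6137, -0.2109, 0.0691]
tcp_rot: [0.994, -0.112, 0.0, 0.0]
contact_force: [0.3, 0.8, 3.6]
opening: 0.453
finger_force: 40.5
```

>>> jog_arm(
  deltas="0 0 0 0 0 0;0 0 0 0 0 0;0 0 0 0 0 0;0 0 0 0 0 0",
  gripper=0.85,
)

```text
time: 44.55
eef_pos: [0.6133, -0.2107, 0.0684]
tcp_rot: [0.994, -0.112, -0.0, -0.0]
contact_force: [0.3, 0.6, -0.6]
opening: 0.849
finger_force: 0.0
```

>>> jog_arm(
  deltas="0 0 .4 0 0 0;0 0 1 0 0 0;0 0 1 0 0 0;0 0 1 0 0 0;0 0 1 0 0 0;0 0 1 0 0 0;-.2 .9 .5 0 0 0;-.2 .9 0 0 0 0;-.2 .9 0 0 0 0;-.2 .9 0 0 0 0;-.2 .9 0 0 0 0;-.2 .9 0 0 0 0;-.2 .9 0 0 0 0;-.2 .9 0 0 0 0;-.2 .9 0 0 0 0;-.2 .9 0 0 0 0;-.2 .9 0 0 0 0;0 .9 0 0 0 0;0 .9 0 0 0 0;0 0 0 0 0 0",
)

```text
time: 47.05
eef_pos: [0.5694, 0.0245, 0.1865]
tcp_rot: [0.994, -0.111, 0.0, 0.0]
contact_force: [0.3, -0.4, 0.8]
opening: 0.847
finger_force: 0.0
```

Run:
```python
from m import *
im,K,R,t=cam("scene"); im2,*_=cam("top")
cv2.imwrite("pics/p2.png",np.hstack([cv2.resize(im[100:240,140:290],None,fx=2.6,fy=2.6),cv2.resize(im2[160:300,280:420],None,fx=2.6,fy=2.6)]))
```

```text
(no output)
```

View pics/p2.png

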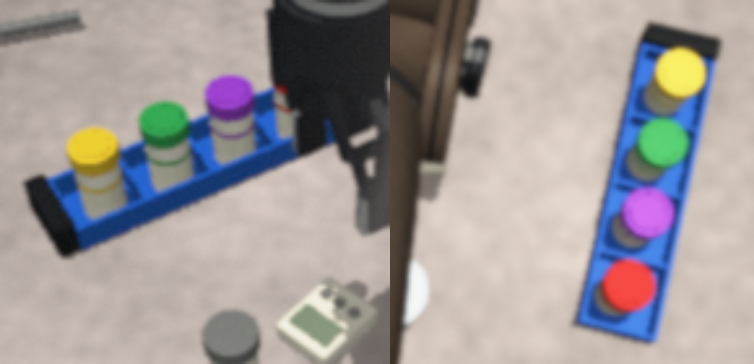

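All four pots stand upright, one per well, in the right order: yellow is next to the black end, then green, purple and red. The gripper is clear of them.

```bash
python3 -c "
from plant import ctrl
print(ctrl.sign_off())"
```

```text
the job is handed in; nothing more can be done
None
```

All four pots are in the blue carrier in reverse order (yellow next to its black end, then green, purple and red), standing upright in the last pictures, and the job was handed in at about 47 s.

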